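Hold a reflectance slide flush on the tilted measuring face

TASK

Pick the rectangular white slide with the upright black grip rib out of the cluttered sample tray, tilt it to the slope of the metal measuring face on the blue reflectance head, and press it flush over the round port: centred, square with the face's edges, with a light push of about 10 N (well under 20 N). Finish while still gripping the slide and holding it flush against the face; do not let go. Do not change the slope of the head and do not knock over the vial, the beaker or the bottle.

Things in the scene. Friction and masses are not known exactly. Their poses are not given: they have to be found in the camera images.
- slide: The one to pick: white plate 76 (x) x 50 (y) x 6 mm (z), 0.09 kg; origin: centre of its underside, z up. On its top stands a black rib 22 (x) x 7 mm (y), up to z = 44 mm, with a round stud 10 mm wide through it along y at z = 30 mm, 16 mm end to end: grip the stud's ends, across y. Gripped lightly (20 to 30 N) the plate swivels about the stud when an edge is pushed. It starts flat in the tray.
- port (a point): Centre of the outer surface of the measuring face, an aluminium plate 86 (x) x 62 (y) x 8 mm with a flush dark round port, 24 mm across, in its middle. z: outward normal; y: the level axis about which the face is tilted; x: up the slope, rising away from the head's front. It is tilted 15 to 40 degrees from level, looking up and to the head's front. Nothing stands above it.
- face (a joint): How far the face is sunk along its normal, in m: 0 when free, 0.010 when bottomed. It is sprung: it starts to sink at about 4 N, gives 1 mm per further newton and bottoms at about 14 N.
- cradle_edge (a point): Front end of the black block (60 x 78 x 20 mm) that carries the sprung face, 30 mm from the pivot, same axes as port. The block's slope is held by stiff friction (6 N m) and must stay as set.
- head: The blue reflectance head, fixed to the bench: base 190 (x) x 110 (y) x 36 mm, two cheeks up to 120 mm high, pivot 105 mm above the bench over the base's centre; the middle of the free face is 30 mm from the pivot along the face's normal. Origin: centre of the base's underside; front: -x, roughly towards the robot.
- tray: Grey tray fixed to the bench, 270 x 270 mm, walls 24 mm high, walls and floor 5 mm thick. Origin: centre of its underside. It also holds, in no set order, a round white puck (48 mm wide, black knob up to 40 mm high), a plain white tile 44 x 44 x 8 mm, a vial, a black cap 12 mm high, a small stirring bar. Tray and head stand on opposite sides of the robot's x axis, either one left.
- vial: Glass vial with a white cap, 25 mm across, 58 mm high, standing in the tray. Origin: centre of its underside, z up.
- beaker: Open glass beaker, 68 mm across, 85 mm high, standing at the back of the bench. Origin: centre of its underside, z up.
- bottle: Amber glass bottle, 72 mm across, 150 mm high, standing at the back of the bench. Origin: centre of its underside, z up.
There are look-alikes about, which are no part of the job. What is shaped like the head but brown is not meant.

How it is judged:
By the outcome, as a careful person would: the job done as asked, in the order asked, and still so for the second after the job is handed in, while the arm keeps its last pose, push and grip.
It also fails if it takes over 48 s, if anything falls off the work surface, if the arm or the gripper's body presses on something with over 40 N, if the wrist force passes 120 N, or if a joint passes its speed limit or range.

ROBOT

A 6-joint arm with a two-finger parallel gripper is mounted at the origin on the work surface. World frame = base frame: x ahead of the robot, y to its left, z up, the work surface at z = 0. Lengths are in m, angles in rad, forces in N, time in s.
With the tool pointing down it reaches from about 0.15 to 0.775 m from the base axis. Payload 6.1 kg.
Tool frame: the origin (TCP) lies midway between the tips of the shut fingers; the grasp point (between the pads) lies 19 mm behind it; z points along the fingers, x is the direction in which the jaws open and shut, and the axes are right-handed (so a half turn about z gives the same grasp; the last joint's range is limited). The gripper opens to 85 mm and grips with 20 to 120 N. Pads are 22 mm wide; open, the fingers measure 114 mm over their backs; the gripper's body (76 mm by 85 mm) begins 54 mm behind the grasp point. The pads swing forward as they close: fully open they stand 13 mm farther back than shut.
Start: joints at [-1.266, 0.126, -0.04, 1.405, 0, 1.571], TCP at [0.158, -0.501, 0.231] pointing down, gripper open.
Joint ranges: [-2.72, 2.72], [-0.95, 1.95], [-1.27, 1.35], [-1.78, 2.02], [-1.46, 1.47], [-3.14, 3.14]. Speed limits (rad/s): [2.39, 2.39, 3.01, 3.14, 3.14, 3.14].

INTERFACE

Orientations are given as a rotation vector (axis times angle).
In Python, from workcell import observe, imaging, order gives the robot as it stands.
- The arm moves only by the tool jog_arm, never from a script. Its argument "series" is a list of rows, each an object with "dp": the shift along the tool's x, y, z in m, a list of three; "rot": the turn, a rotation vector about the tool's x, y, z in degrees, a list of three; "claw": the closure, from 0 (fully open) to 1 (shut). A call has 1 to 12 rows; each row shifts and turns the commanded pose from where the row before left it, along the tool's axes as they then stand; what a row does not reach is not made up. A row lasts 1/12 s, in which the tool goes at most 41.7 mm and 7.16 degrees, less where a joint would pass 70% of its speed; a pose out of reach is approached as far as the arm can. A call with a gripper value outside its range is refused whole. The fingers move at their own pace and stop on an object; the grip force is fixed at half the most. Time passes only in rows, so rows that do not move let the fingers close. It gives the time, the measured TCP pose, the force and the opening at its end, in the units of the state.
- observe(): the state, without advancing time (a new reading comes with each control period).
- imaging.camera(name): name is "side" or "top"; returns a dict with "frame" (384x512x3 uint8, red, green, blue), "intrinsics" (3x3 intrinsics, pixels), "dist" ([k1, k2, p1, p2, k3] as OpenCV has them; the pictures are not rectified), "world_to_cam" (4x4, takes a point from world to camera coordinates). Camera axes: x right, y down, z forward; pixel columns grow to the right and rows downward; lengths in m; the calibration is good to about 2 mm. A picture is of the moment at which its call begins. There is no depth.
- order.hand_in(): hands the job in, once; it reports no verdict.
The state is a dict: "time": time; "joint_pos": joint angles; "qvel": joint speeds; "joint_efforts": joint torques, N m; "ee_pos": TCP position; "tool_rot": TCP orientation; "wrist_force": force on the tool from outside, world axes, zero at the start; "torque": the same for the moment, N m; "grip_width": finger opening in m.
Only numpy, scipy, OpenCV 4.12 (cv2) and the standard library are available. Lean on these libraries where they do the work, as an engineer would, in place of code of your own. Each camera call takes 0.05 s, during which the arm holds its last target. There are 200 camera calls.

## Working session

There is one attempt and no reset: what is moved stays moved. The work goes in short steps, Python scripts to look and compute and a tool call to move; the robot and the scene stay as the last step left them, time stands still between calls to the robot, and variables do not carry over. Pictures are saved under pics/ and viewed, about 8 in all and at most 12, crops included, and the job is handed in when it is done.

Besides the shell and the picture viewer there is one more tool, called after ">>>" by a JSON object that holds its "api" and its "payload". jog_arm: Moves the arm, as the interface text tells. Its arguments: {"type":"object","properties":{"series":{"type":"array","items":{"type":"object","properties":{"dp":{"type":"array","items":{"type":"number"}},"rot":{"type":"array","items":{"type":"number"}},"claw":{"type":"number"}}}}},"required":["series"]}

```bash
ls; mkdir -p pics; cat > h.py <<'E'
import numpy as np, cv2
from scipy.spatial.transform import Rotation as R
from workcell import observe, imaging, order
def cam(n):
    c=imaging.camera(n); c={k:np.array(v) for k,v in c.items()}; return c
def ray(c,uv):
    p=cv2.undistortPoints(np.array(uv,float).reshape(-1,1,2),c["intrinsics"],c["dist"]).reshape(-1,2)
    T=c["world_to_cam"]; d=np.c_[p,np.ones(len(p))]@T[:3,:3]; o=-T[:3,:3].T@T[:3,3]
    return o,d/np.linalg.norm(d,axis=1)[:,None]
def onz(c,uv,z):
    o,d=ray(c,uv); return o+d*((z-o[2])/d[:,2])[:,None]
def onplane(c,uv,p,n):
    o,d=ray(c,uv); return o+d*(((p-o)@n)/(d@n))[:,None]
def proj(c,P):
    T=c["world_to_cam"]; return cv2.projectPoints(np.array(P,float).reshape(-1,1,3),cv2.Rodrigues(T[:3,:3])[0],T[:3,3],c["intrinsics"],c["dist"])[0].reshape(-1,2)
def tri(c1,u1,c2,u2):
    o1,d1=ray(c1,u1);o2,d2=ray(c2,u2);out=[]
    for a,b in zip(d1,d2):
        s=np.linalg.lstsq(np.c_[a,-b],o2-o1,rcond=None)[0]; p,q=o1+a*s[0],o2+b*s[1]; out.append(np.r_[(p+q)/2,np.linalg.norm(p-q)])
    return np.array(out)
E
python3 - <<'E'
from h import *
import pickle
s=observe();print(s)
d={}
for n in("top","side"):
    c=cam(n);d[n]=c;o,_=ray(c,[[0,0]]);print(n,o,c["dist"],c["intrinsics"][0,0])
    cv2.imwrite(f"pics/{n}0.png",cv2.cvtColor(cv2.resize(c["frame"],None,fx=1.55,fy=1.55,interpolation=cv2.INTER_CUBIC),cv2.COLOR_RGB2BGR))
pickle.dump(d,open("c0.pkl","wb"))
E
```

```text
pics
{'time': 0.0, 'joint_pos': array([-1.26598233e+00,  1.26398314e-01, -4.06217699e-02,  1.40540237e+00,
        2.91006247e-05,  1.57083305e+00]), 'qvel': array([-0.00137522,  0.00076186,  0.00050164, -0.00040567, -0.00162111,
       -0.00136967]), 'joint_efforts': array([-1.59262750e-04, -4.35915256e+01,  3.52924705e+01,  1.72285514e-02,
        2.53382382e-05, -3.14837159e-06]), 'ee_pos': array([ 0.15744482, -0.50040178,  0.23051257]), 'tool_rot': array([-2.53211658e+00,  1.85790083e+00,  2.03178948e-03]), 'wrist_force': array([-0.165198  ,  0.83314254, -0.18064535]), 'torque': array([ 0.01895059,  0.00719643, -0.02980946]), 'grip_width': 0.08539086594137965}
top [0.46203858 0.03252273 1.27824463] [-0.07441118  0.          0.          0.          0.        ] 430.67397075374583
side [0.10704207 0.39924576 0.78511777] [-0.03091175  0.          0.          0.          0.        ] 363.078516173354
```

View pics/top0.png

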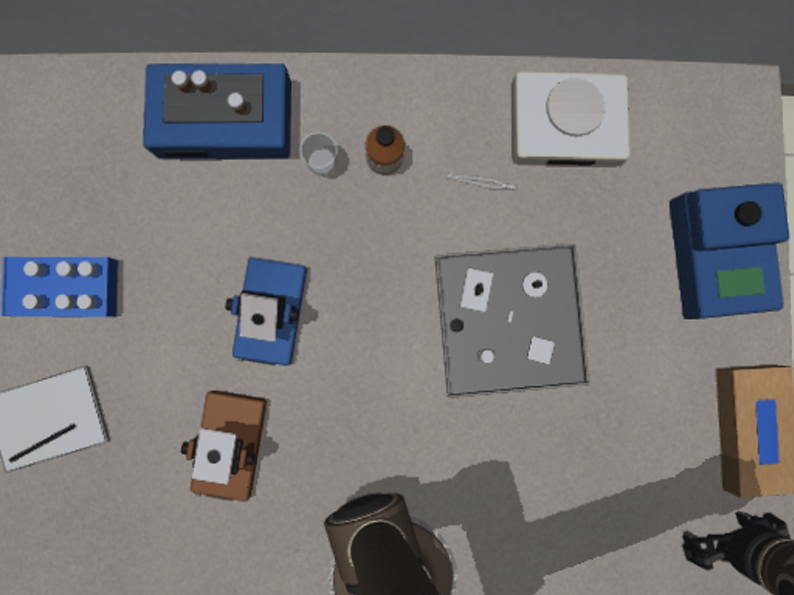

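View pics/side0.png

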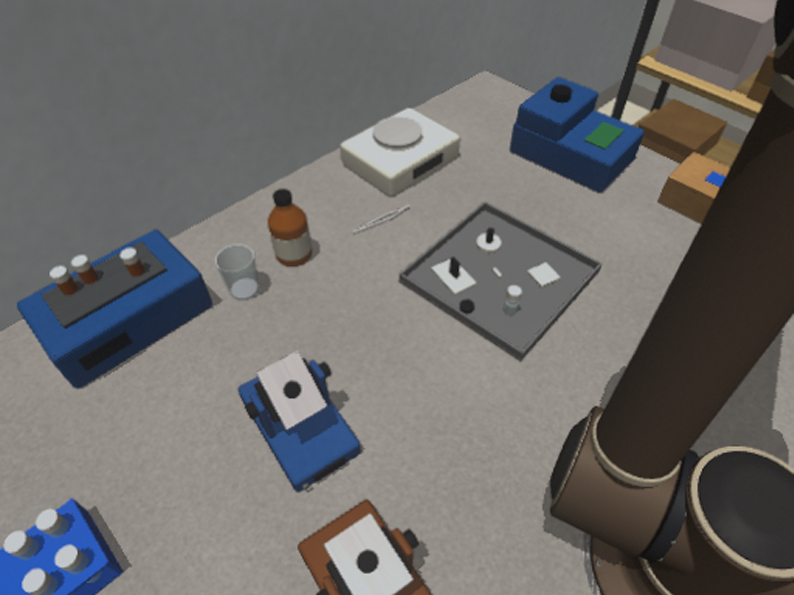

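The top view shows the slide at about (477,289), rib at (479,289), and the blue head's face at about (259,318) in the scaled picture (÷1.55). The brown look-alike is at (215,455). The side view shows the slide at (453,273) and the blue head's face at (292,389).

```bash
cat >> h.py <<'E'
def blob(c,near,mask,fill=True,up=1):
    n,l,st,ce=cv2.connectedComponentsWithStats(mask.astype(np.uint8))
    ys,xs=np.nonzero(l>0);i=np.argmin((xs-near[0])**2+(ys-near[1])**2);m=(l==l[ys[i],xs[i]]).astype(np.uint8)
    return max(cv2.findContours(m,cv2.RETR_EXTERNAL,cv2.CHAIN_APPROX_NONE)[0],key=cv2.contourArea)
def quad(c,near,thr=140,sat=60,S=4,lines=True):
    # 4 corners, subpixel: threshold on enlarged image, fit lines to each side
    f=c["frame"];x0,y0=int(near[0])-40,int(near[1])-40;x0=max(x0,0);y0=max(y0,0)
    g=cv2.resize(f[y0:y0+80,x0:x0+80],None,fx=S,fy=S,interpolation=cv2.INTER_CUBIC)
    hsv=cv2.cvtColor(g,cv2.COLOR_RGB2HSV);m=(hsv[...,2]>thr)&(hsv[...,1]<sat)
    k=blob(c,((near[0]-x0)*S,(near[1]-y0)*S),m)
    h=cv2.convexHull(k);q=cv2.approxPolyN(h,4,ensure_convex=True).reshape(4,2).astype(float)
    b=k.reshape(-1,2).astype(float);L=[]
    for i in range(4):
        a,e=q[i],q[(i+1)%4];t=(e-a)/np.linalg.norm(e-a);r=b-a;s=r@t/np.linalg.norm(e-a);dd=abs(r@[-t[1],t[0]])
        p=b[(s>.12)&(s<.88)&(dd<6)];vx,vy,px,py=cv2.fitLine(p.astype(np.float32),cv2.DIST_HUBER,0,.01,.01).ravel()
        L.append(np.cross([px,py,1],[px+vx,py+vy,1]))
    out=[]
    for i in range(4):
        p=np.cross(L[i-1],L[i]);out.append(p[:2]/p[2])
    return (np.array(out)+.5)/S-.5+[x0,y0]
E
cat > m1.py <<'E'
from h import *
import pickle
d=pickle.load(open("c0.pkl","rb"));t,s=d["top"],d["side"]
for c,p in((t,(472,300)),(t,(255,305)),(s,(445,265)),(s,(285,375))):
    x,y=int(p[0]/1.55),int(p[1]/1.55);print(c["frame"][y,x])
for c,p in((t,(470,302)),(s,(443,270))):
    q=quad(c,np.array(p)/1.55);P=onz(c,q,.011);print("slide",P.round(4).tolist(),P.mean(0).round(4),np.linalg.norm(P-np.roll(P,-1,0),axis=1).round(4))
qt=quad(t,np.array((255,305))/1.55);qs=quad(s,np.array((285,375))/1.55);print(qt.round(1).tolist(),qs.round(1).tolist())
best=min((tri(t,qt,s,np.roll(qs,k,0)) for k in range(4)),key=lambda P:P[:,3].sum())
print("face",best.round(4));P=best[:,:3];print(P.mean(0),np.linalg.norm(P-np.roll(P,-1,0),axis=1))
C=P.mean(0);n=np.linalg.svd(P-C)[2][2];n*=np.sign(n[2]);print("n",n,"tilt",np.degrees(np.arccos(n[2])),"yawfront",np.degrees(np.arctan2(n[1],n[0])),"pivot",C-.03*n)
E
python3 m1.py
```

```text
[182 184 190]
[162 156 157]
[195 199 198]
[184 178 177]
slide [[0.5797, -0.1916, 0.011], [0.5047, -0.1767, 0.011], [0.5157, -0.1281, 0.011], [0.5894, -0.143, 0.011]] [ 0.5474 -0.1598  0.011 ] [0.0764 0.0498 0.0752 0.0496]
slide [[0.5059, -0.1762, 0.011], [0.5158, -0.127, 0.011], [0.5928, -0.1426, 0.011], [0.5794, -0.1913, 0.011]] [ 0.5485 -0.1593  0.011 ] [0.0502 0.0785 0.0505 0.0751]
[[177.8, 193.5], [176.5, 220.0], [154.4, 216.2], [155.9, 190.1]] [[222.4, 200.6], [222.4, 254.3], [142.6, 301.2], [142.6, 200.6]]
face [[0.4935 0.1662 0.2387 0.0592]
 [0.4414 0.1976 0.1321 0.0236]
 [0.4776 0.3211 0.0562 0.0879]
 [0.5306 0.2518 0.2765 0.0423]]
[0.48579167 0.23419478 0.17587004] [0.12271622 0.14935092 0.23699128 0.10065766]
n [-0.85167087  0.37605698  0.36501764] tilt 68.59133148127701 yawfront 156.17604804490475 pivot [0.51134179 0.22291307 0.16491951]
```

```bash
sed -i 's|qs=quad(s,np.array((285,375))/1.55)|qs=quad(s,np.array((285,375))/1.55,thr=158)|' m1.py; python3 m1.py; python3 - <<'E'
from h import *
import pickle
s=pickle.load(open("c0.pkl","rb"))["side"]["frame"]
print(s[225:285:6,188],s[245,150:215:5])
E
```

```text
[182 184 190]
[162 156 157]
[195 199 198]
[184 178 177]
slide [[0.5797, -0.1916, 0.011], [0.5047, -0.1767, 0.011], [0.5157, -0.1281, 0.011], [0.5894, -0.143, 0.011]] [ 0.5474 -0.1598  0.011 ] [0.0764 0.0498 0.0752 0.0496]
slide [[0.5059, -0.1762, 0.011], [0.5158, -0.127, 0.011], [0.5928, -0.1426, 0.011], [0.5794, -0.1913, 0.011]] [ 0.5485 -0.1593  0.011 ] [0.0502 0.0785 0.0505 0.0751]
[[177.8, 193.5], [176.5, 220.0], [154.4, 216.2], [155.9, 190.1]] [[209.8, 261.5], [184.7, 276.2], [165.1, 239.4], [191.1, 226.0]]
face [[5.187e-01 2.003e-01 1.551e-01 4.000e-04]
 [4.497e-01 2.110e-01 1.072e-01 2.000e-03]
 [4.593e-01 2.702e-01 1.072e-01 3.000e-04]
 [5.279e-01 2.584e-01 1.553e-01 2.700e-03]]
[0.48892414 0.23496299 0.13119115] [0.08467781 0.05994364 0.08468364 0.05880997]
n [-0.56021144  0.08875357  0.82358117] tilt 34.55509388044042 yawfront 170.9975257989736 pivot [0.50573048 0.23230038 0.10648371]
[[148 144 137]
 [184 178 177]
 [188 182 181]
 [183 178 177]
 [ 42  42  42]
 [ 42  42  44]
 [181 176 175]
 [190 184 183]
 [187 182 180]
 [ 44  67 107]] [[154 149 142]
 [151 146 140]
 [135 133 130]
 [ 51  81 130]
 [189 184 183]
 [189 183 183]
 [183 178 177]
 [185 180 178]
 [158 154 153]
 [186 180 178]
 [185 179 178]
 [ 39  47  65]
 [114 112 111]]
```

>>> {"api": "jog_arm", "payload": {"series": [{"rot": [0, 0, -6.875]}, {"rot": [0, 0, -6.875]}, {"rot": [0, 0, -6.875]}, {"rot": [0, 0, -6.875]}, {"rot": [0, 0, -6.875]}, {"rot": [0, 0, -6.875]}, {"rot": [0, 0, -6.875]}, {"rot": [0, 0, -6.875]}, {"rot": [0, 0, -6.875]}, {"rot": [0, 0, -6.875]}, {"rot": [0, 0, -6.875]}]}}

```text
invalid input at $.series[0]: expected keys dp, rot, claw
```

>>> {"api": "jog_arm", "payload": {"series": [{"rot": [0, 0, -6.875]}, {"rot": [0, 0, -6.875]}, {"rot": [0, 0, -6.875]}, {"rot": [0, 0, -6.875]}, {"rot": [0, 0, -6.875]}, {"rot": [0, 0, -6.875]}, {"rot": [0, 0, -6.875]}, {"rot": [0, 0, -6.875]}, {"rot": [0, 0, -6.875]}, {"rot": [0, 0, -6.875]}, {"rot": [0, 0, -6.875]}]}}

```text
invalid input at $.series[0]: expected keys dp, rot, claw
```

```bash
cat > st.py <<'E'
from h import *
import sys
np.set_printoptions(precision=4,suppress=True)
s=observe();Rm=R.from_rotvec(s["tool_rot"]).as_matrix()
print(s["time"],"q",s["joint_pos"],"p",s["ee_pos"],"F",s["wrist_force"],"M",s["torque"],"w",s["grip_width"]);print(Rm)
if len(sys.argv)>3:
    e=np.array(list(map(float,sys.argv[1:4])))-s["ee_pos"];print("dp tool",e@Rm)
E
python3 st.py 0.5477 -0.1597 0.12
```

```text
0.1 q [-1.266   0.1264 -0.0405  1.4054  0.      1.5708] p [ 0.1575 -0.5005  0.2306] F [ 0.4023 -0.2776 -0.6137] M [ 0.0324 -0.0012  0.0072] w 0.08551984161207671
[[ 0.3001 -0.9539 -0.0004]
 [-0.9539 -0.3001  0.0014]
 [-0.0015 -0.     -1.    ]]
dp tool [-0.2078 -0.4745  0.1109]
```

>>> {"api": "jog_arm", "payload": {"series": [{"dp": [0, 0, 0], "rot": [0, 0, -6.875], "claw": 0}, {"dp": [0, 0, 0], "rot": [0, 0, -6.875], "claw": 0}, {"dp": [0, 0, 0], "rot": [0, 0, -6.875], "claw": 0}, {"dp": [0, 0, 0], "rot": [0, 0, -6.875], "claw": 0}, {"dp": [0, 0, 0], "rot": [0, 0, -6.875], "claw": 0}, {"dp": [0, 0, 0], "rot": [0, 0, -6.875], "claw": 0}, {"dp": [0, 0, 0], "rot": [0, 0, -6.875], "claw": 0}, {"dp": [0, 0, 0], "rot": [0, 0, -6.875], "claw": 0}, {"dp": [0, 0, 0], "rot": [0, 0, -6.875], "claw": 0}, {"dp": [0, 0, 0], "rot": [0, 0, -6.875], "claw": 0}, {"dp": [0, 0, 0], "rot": [0, 0, -6.875], "claw": 0}]}}

```text
time: 1.02
ee_pos: [0.1575, -0.5006, 0.2308]
tool_rot: [-3.139, -0.094, 0.0]
wrist_force: [-0.2, 0.1, -0.9]
grip_width: 0.0854
```

>>> {"api": "jog_arm", "payload": {"series": [{"dp": [0, 0, 0], "rot": [0, 0, -6.875], "claw": 0}, {"dp": [0, 0, 0], "rot": [0, 0, -6.875], "claw": 0}, {"dp": [0, 0, 0], "rot": [0, 0, -6.875], "claw": 0}, {"dp": [0, 0, 0], "rot": [0, 0, -6.875], "claw": 0}, {"dp": [0, 0, 0], "rot": [0, 0, -6.875], "claw": 0}, {"dp": [0, 0, 0], "rot": [0, 0, -6.875], "claw": 0}, {"dp": [0, 0, 0], "rot": [0, 0, -6.875], "claw": 0}, {"dp": [0, 0, 0], "rot": [0, 0, -6.875], "claw": 0}, {"dp": [0, 0, 0], "rot": [0, 0, -6.875], "claw": 0}, {"dp": [0, 0, 0], "rot": [0, 0, -6.875], "claw": 0}, {"dp": [0, 0, 0], "rot": [0, 0, -6.875], "claw": 0}]}}

```text
time: 1.93
ee_pos: [0.1575, -0.5005, 0.2308]
tool_rot: [-2.422, -1.999, -0.001]
wrist_force: [0.4, 0.2, 0.2]
grip_width: 0.0857
```

```bash
python3 st.py 0.5477 -0.1597 0.12
```

```text
1.9333 q [-1.266   0.1261 -0.0403  1.4054  0.     -1.075 ] p [ 0.1575 -0.5005  0.2308] F [0.4055 0.1713 0.1999] M [-0.0039 -0.0255 -0.0102] w 0.0857136549634781
[[ 0.1898  0.9818 -0.0003]
 [ 0.9818 -0.1898  0.001 ]
 [ 0.0009 -0.0005 -1.    ]]
dp tool [0.4086 0.3185 0.111 ]
```

>>> {"api": "jog_arm", "payload": {"series": [{"dp": [0.0272, 0.0212, 0.003], "rot": [0, 0, 0], "claw": 0}, {"dp": [0.0272, 0.0212, 0.003], "rot": [0, 0, 0], "claw": 0}, {"dp": [0.0272, 0.0212, 0.003], "rot": [0, 0, 0], "claw": 0}, {"dp": [0.0272, 0.0212, 0.003], "rot": [0, 0, 0], "claw": 0}, {"dp": [0.0272, 0.0212, 0.003], "rot": [0, 0, 0], "claw": 0}, {"dp": [0.0272, 0.0212, 0.003], "rot": [0, 0, 0], "claw": 0}, {"dp": [0.0272, 0.0212, 0.003], "rot": [0, 0, 0], "claw": 0}, {"dp": [0.0272, 0.0212, 0.003], "rot": [0, 0, 0], "claw": 0}, {"dp": [0.0272, 0.0212, 0.003], "rot": [0, 0, 0], "claw": 0}, {"dp": [0.0272, 0.0212, 0.003], "rot": [0, 0, 0], "claw": 0}, {"dp": [0.0272, 0.0212, 0.003], "rot": [0, 0, 0], "claw": 0}, {"dp": [0.0272, 0.0212, 0.003], "rot": [0, 0, 0], "claw": 0}]}}

```text
time: 2.93
ee_pos: [0.4718, -0.229, 0.1948]
tool_rot: [-2.429, -1.992, 0.0]
wrist_force: [0.6, 0.2, 1.6]
grip_width: 0.0853
```

>>> {"api": "jog_arm", "payload": {"series": [{"dp": [0.0272, 0.0212, 0.01], "rot": [0, 0, 0], "claw": 0}, {"dp": [0.0272, 0.0212, 0.02], "rot": [0, 0, 0], "claw": 0}, {"dp": [0.0272, 0.0212, 0.02], "rot": [0, 0, 0], "claw": 0}, {"dp": [0, 0, 0.02], "rot": [0, 0, 0], "claw": 0}, {"dp": [0, 0, 0], "rot": [0, 0, 0], "claw": 0}, {"dp": [0, 0, 0], "rot": [0, 0, 0], "claw": 0}]}}

```text
time: 3.43
ee_pos: [0.5481, -0.1624, 0.124]
tool_rot: [-2.426, -1.991, 0.004]
wrist_force: [0.5, -0.7, 0.6]
grip_width: 0.0851
```

```bash
python3 st.py 0.5477 -0.1597 0.018
```

```text
3.4333 q [-0.2879  0.2365 -0.1414  1.1969 -0.0003 -0.0916] p [ 0.5481 -0.1624  0.124 ] F [ 0.4515 -0.7484  0.6449] M [ 0.0062  0.0095 -0.0164] w 0.08513422088128891
[[ 0.195   0.9808 -0.0039]
 [ 0.9808 -0.195   0.0009]
 [ 0.0001 -0.004  -1.    ]]
dp tool [ 0.0025 -0.0005  0.106 ]
```

>>> {"api": "jog_arm", "payload": {"series": [{"dp": [0.002, 0, 0.02], "rot": [0, 0, 0], "claw": 0}, {"dp": [0, 0, 0.025], "rot": [0, 0, 0], "claw": 0}, {"dp": [0, 0, 0.025], "rot": [0, 0, 0], "claw": 0}, {"dp": [0, 0, 0.02], "rot": [0, 0, 0], "claw": 0}, {"dp": [0, 0, 0.01], "rot": [0, 0, 0], "claw": 0}, {"dp": [0, 0, 0.008], "rot": [0, 0, 0], "claw": 0}, {"dp": [0, 0, 0], "rot": [0, 0, 0], "claw": 0}, {"dp": [0, 0, 0], "rot": [0, 0, 0], "claw": 0}]}}

```text
time: 4.1
ee_pos: [0.5501, -0.1616, 0.0185]
tool_rot: [2.429, 1.991, 0.001]
wrist_force: [0.3, 0.2, 0.9]
grip_width: 0.0849
```

```bash
python3 st.py 0.5477 -0.1597 0.016; python3 - <<'E'
from h import *
a=[cv2.resize(cam(n)["frame"][y:y+130,x:x+150],None,fx=2.6,fy=2.6,interpolation=cv2.INTER_CUBIC) for n,x,y in(("top",240,130),("side",240,110))]
cv2.imwrite("pics/g1.png",cv2.cvtColor(np.hstack(a),cv2.COLOR_RGB2BGR))
E
```

```text
4.1 q [-0.2856  0.2968 -0.304   0.9686 -0.     -0.0879] p [ 0.5501 -0.1616  0.0185] F [0.3483 0.1961 0.9307] M [ 0.0184 -0.0065  0.0153] w 0.08494631602972236
[[ 0.1964  0.9805  0.0013]
 [ 0.9805 -0.1964 -0.0004]
 [-0.0002  0.0013 -1.    ]]
dp tool [ 0.0013 -0.0027  0.0025]
```

View pics/g1.png

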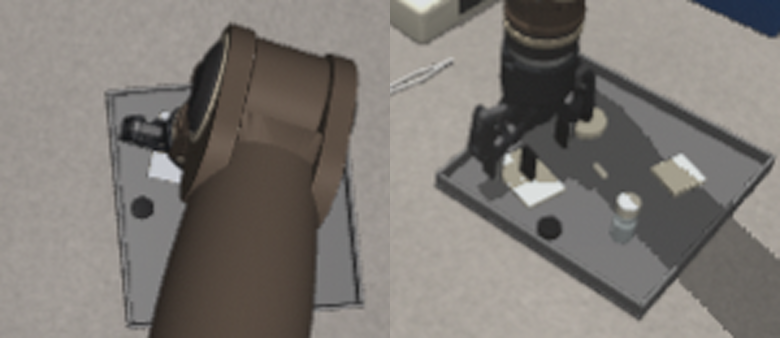

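The fingers straddle the rib (side crop about (528,160)), and nothing else in the tray is touched. I'll correct by 2–3 mm and close.

>>> {"api": "jog_arm", "payload": {"series": [{"dp": [0.001, -0.0025, 0.0025], "rot": [0, 0, 0], "claw": 0}, {"dp": [0, 0, 0], "rot": [0, 0, 0], "claw": 0}, {"dp": [0, 0, 0], "rot": [0, 0, 0], "claw": 0.5}, {"dp": [0, 0, 0], "rot": [0, 0, 0], "claw": 0.8}, {"dp": [0, 0, 0], "rot": [0, 0, 0], "claw": 1}, {"dp": [0, 0, 0], "rot": [0, 0, 0], "claw": 1}, {"dp": [0, 0, 0], "rot": [0, 0, 0], "claw": 1}, {"dp": [0, 0, 0], "rot": [0, 0, 0], "claw": 1}, {"dp": [0, 0, 0], "rot": [0, 0, 0], "claw": 1}, {"dp": [0, 0, 0], "rot": [0, 0, 0], "claw": 1}]}}

```text
time: 5.03
ee_pos: [0.5475, -0.1595, 0.0149]
tool_rot: [2.429, 1.992, 0.0]
wrist_force: [0.8, 0.8, 0.4]
grip_width: 0.0138
```

```bash
python3 st.py 0.5477 -0.1597 0.016
```

```text
5.0333 q [-0.2835  0.2953 -0.3148  0.9605  0.0001 -0.0866] p [ 0.5475 -0.1595  0.0149] F [0.7864 0.8346 0.416 ] M [ 0.0153  0.0511 -0.0079] w 0.013838946879987091
[[ 0.1957  0.9807  0.0002]
 [ 0.9807 -0.1957  0.    ]
 [ 0.0001  0.0002 -1.    ]]
dp tool [-0.0002  0.0002 -0.0011]
```

>>> {"api": "jog_arm", "payload": {"series": [{"dp": [0, 0, -0.01], "rot": [0, 0, 0], "claw": 1}, {"dp": [0, 0, -0.025], "rot": [0, 0, 0], "claw": 1}, {"dp": [0, 0, -0.03], "rot": [0, 0, 0], "claw": 1}, {"dp": [0, 0, -0.035], "rot": [0, 0, 0], "claw": 1}, {"dp": [0, 0, -0.035], "rot": [0, 0, 0], "claw": 1}, {"dp": [0, 0, -0.035], "rot": [0, 0, 0], "claw": 1}, {"dp": [0, 0, -0.035], "rot": [0, 0, 0], "claw": 1}, {"dp": [0, 0, -0.025], "rot": [0, 0, 0], "claw": 1}, {"dp": [0, 0, -0.01], "rot": [0, 0, 0], "claw": 1}, {"dp": [0, 0, 0], "rot": [0, 0, 0], "claw": 1}]}}

```text
time: 5.87
ee_pos: [0.5483, -0.1598, 0.2578]
tool_rot: [2.426, 1.99, 0.004]
wrist_force: [-1.4, -0.8, -0.3]
grip_width: 0.0141
```

```bash
python3 st.py; python3 - <<'E'
from h import *
a=[cv2.resize(cam(n)["frame"][y:y+y2,x:x+150],(390,390*y2//150),interpolation=cv2.INTER_CUBIC) for n,x,y,y2 in(("top",220,100,170),("side",240,50,170))]
cv2.imwrite("pics/g2.png",cv2.cvtColor(np.hstack(a),cv2.COLOR_RGB2BGR))
# goal
C=np.array([.489,.235,.130]);t=np.radians(34.5);y=np.radians(-9.2)
ex=np.array([np.cos(t)*np.cos(y),np.cos(t)*np.sin(y),np.sin(t)]);ey=np.array([-np.sin(y),np.cos(y),0]);n=np.cross(ex,ey)
print(ex,ey,n,"TCP flush",C+.010*n,"TCP hover",C+.06*n)
E
```

```text
5.8667 q [-0.2835  0.213   0.1224  1.4754 -0.     -0.0865] p [ 0.5483 -0.1598  0.2578] F [-1.3632 -0.77   -0.2909] M [ 0.0138 -0.0323  0.0195] w 0.01410828985629541
[[ 0.1957  0.9806  0.0047]
 [ 0.9807 -0.1957 -0.0014]
 [-0.0004  0.0049 -1.    ]]
[ 0.81352485 -0.13176227  0.56640624] [0.15988119 0.98713627 0.        ] [-0.55912014  0.0905577   0.82412619] TCP flush [0.4834088  0.23590558 0.13824126] TCP hover [0.45545279 0.24043346 0.17944757]
```

View pics/g2.png

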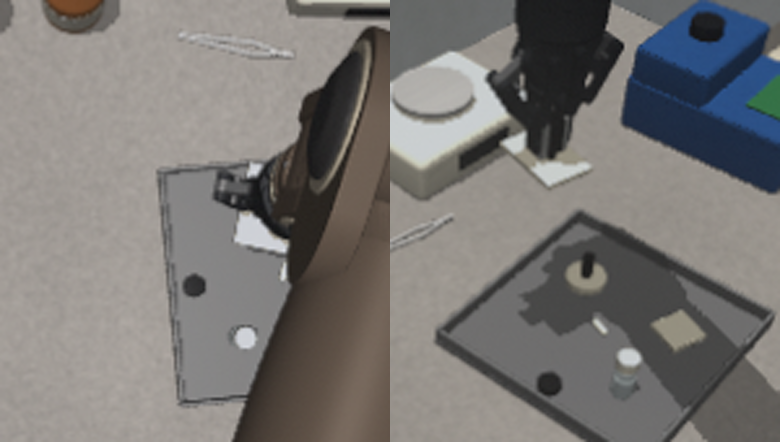

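>>> {"api": "jog_arm", "payload": {"series": [{"dp": [0.02, -0.0103, 0.002], "rot": [0, 0, 0], "claw": 1}, {"dp": [0.0321, -0.0165, 0.004], "rot": [0, 0, 0], "claw": 1}, {"dp": [0.0321, -0.0165, 0.004], "rot": [0, 0, 0], "claw": 1}, {"dp": [0.0321, -0.0165, 0.004], "rot": [0, 0, 0], "claw": 1}, {"dp": [0.0321, -0.0165, 0.004], "rot": [0, 0, 0], "claw": 1}, {"dp": [0.0321, -0.0165, 0.004], "rot": [0, 0, 0], "claw": 1}, {"dp": [0.0321, -0.0165, 0.004], "rot": [0, 0, 0], "claw": 1}, {"dp": [0.0321, -0.0165, 0.004], "rot": [0, 0, 0], "claw": 1}, {"dp": [0.0321, -0.0165, 0.004], "rot": [0, 0, 0], "claw": 1}, {"dp": [0.0321, -0.0165, 0.004], "rot": [0, 0, 0], "claw": 1}, {"dp": [0.0321, -0.0165, 0.004], "rot": [0, 0, 0], "claw": 1}, {"dp": [0.0321, -0.0165, 0.004], "rot": [0, 0, 0], "claw": 1}]}}

```text
time: 6.97
ee_pos: [0.4303, 0.2449, 0.2059]
tool_rot: [-2.429, -1.992, 0.006]
wrist_force: [1.7, -0.1, -2.0]
grip_width: 0.0141
```

>>> {"api": "jog_arm", "payload": {"series": [{"dp": [0, 0, 0], "rot": [0, 0, -2.1], "claw": 1}, {"dp": [0, 0, 0], "rot": [-4.5, 0, 0], "claw": 1}, {"dp": [0, 0, 0], "rot": [-6, 0, 0], "claw": 1}, {"dp": [0, 0, 0], "rot": [-6, 0, 0], "claw": 1}, {"dp": [0, 0, 0], "rot": [-6, 0, 0], "claw": 1}, {"dp": [0, 0, 0], "rot": [-6, 0, 0], "claw": 1}, {"dp": [0, 0, 0], "rot": [-6, 0, 0], "claw": 1}, {"dp": [0, 0, 0], "rot": [0, 0, 0], "claw": 1}, {"dp": [0, 0, 0], "rot": [0, 0, 0], "claw": 1}, {"dp": [0, 0, 0], "rot": [0, 0, 0], "claw": 1}]}}

```text
time: 7.8
ee_pos: [0.4322, 0.244, 0.2081]
tool_rot: [2.006, 1.709, 0.527]
wrist_force: [-0.0, 0.3, -1.4]
grip_width: 0.014
```

```bash
python3 st.py .4554 .2404 .1794; python3 - <<'E'
from h import *
import pickle
d={n:cam(n) for n in("top","side")};pickle.dump(d,open("c1.pkl","wb"))
a=[cv2.resize(d[n]["frame"][y:y+150,x:x+150],None,fx=2.6,fy=2.6,interpolation=cv2.INTER_CUBIC) for n,x,y in(("top",110,130),("side",120,150))]
cv2.imwrite("pics/g3.png",cv2.cvtColor(np.hstack(a),cv2.COLOR_RGB2BGR))
E
```

```text
7.8 q [ 0.7912 -0.2411 -0.5684  0.8664 -0.4777  0.858 ] p [0.4322 0.244  0.2081] F [-0.0375  0.3011 -1.3656] M [0.135  0.6284 0.0393] w 0.01396228671615209
[[ 0.1593  0.8152  0.5569]
 [ 0.9872 -0.131  -0.0906]
 [-0.0009  0.5642 -0.8256]]
dp tool [0.0002 0.0032 0.037 ]
```

View pics/g3.png

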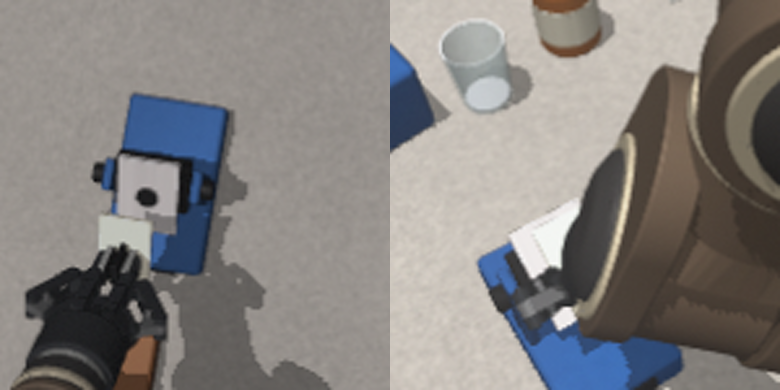

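```bash
python3 - <<'E'
from h import *
import pickle
np.set_printoptions(precision=4,suppress=True)
d=pickle.load(open("c1.pkl","rb"));s=observe();Rm=R.from_rotvec(s["tool_rot"]).as_matrix();p=s["ee_pos"]
tops=np.array([[25,38,3.9],[-25,38,3.9],[-25,-38,3.9],[25,-38,3.9]])/1e3
bots=tops+[0,0,.006]
for n in d:
    c=d[n];print(n,"pred top",proj(c,p+tops@Rm.T).round(1).tolist(),"bot",proj(c,p+bots@Rm.T).round(1).tolist())
    f=c["frame"].astype(int);m=(f[...,1]>=f[...,0])&(f[...,0]>120)&(abs(f[...,2]-f[...,1])<25)
    k=blob(c,(157,217) if n=="top" else (193,240),m);print(cv2.contourArea(k),cv2.boundingRect(k));q=cv2.approxPolyDP(cv2.convexHull(k),1.2,True).reshape(-1,2);print(q.tolist())
    X=onplane(c,q,p+Rm@[0,0,.0039],Rm[:,2]);print(((X-p)@Rm*1e3).round(1).tolist())
E
```

```text
top pred top [[147.2, 211.6], [167.4, 215.0], [166.1, 239.6], [146.6, 236.3]] bot [[147.8, 210.3], [168.0, 213.7], [166.7, 238.1], [147.2, 234.9]]
200.0 (148, 213, 21, 18)
[[149, 213], [166, 216], [168, 219], [167, 230], [148, 225]]
[[20.4, 34.9, 3.9], [-21.7, 34.4, 3.9], [-27.0, 26.5, 3.9], [-26.0, -7.5, 3.9], [22.1, -1.8, 3.9]]
side pred top [[173.8, 239.0], [198.1, 226.1], [217.2, 262.3], [193.4, 276.1]] bot [[173.5, 239.2], [197.6, 226.4], [216.5, 262.2], [192.9, 275.9]]
168.5 (175, 229, 19, 25)
[[182, 252], [175, 238], [193, 229], [185, 253]]
[[22.9, 10.2, 3.9], [22.3, 38.6, 3.9], [-14.1, 37.7, 3.9], [19.0, 6.0, 3.9]]
```

>>> {"api": "jog_arm", "payload": {"series": [{"dp": [0, 0.0032, 0.015], "rot": [0, 0, 0], "claw": 1}, {"dp": [0, 0, 0.02], "rot": [0, 0, 0], "claw": 1}, {"dp": [0, 0, 0.02], "rot": [0, 0, 0], "claw": 1}, {"dp": [0, 0, 0.015], "rot": [0, 0, 0], "claw": 1}, {"dp": [0, 0, 0.007], "rot": [0, 0, 0], "claw": 1}, {"dp": [0, 0, 0], "rot": [0, 0, 0], "claw": 1}, {"dp": [0, 0, 0], "rot": [0, 0, 0], "claw": 1}, {"dp": [0, 0, 0], "rot": [0, 0, 0], "claw": 1}]}}

```text
time: 8.57
ee_pos: [0.4785, 0.2368, 0.1482]
tool_rot: [2.006, 1.706, 0.531]
wrist_force: [-0.3, 1.0, -0.8]
grip_width: 0.014
```

```bash
python3 st.py .4834 .2359 .1382; python3 - <<'E'
from h import *
import pickle
d={n:cam(n) for n in("top","side")};pickle.dump(d,open("c2.pkl","wb"))
a=[cv2.resize(d[n]["frame"][y:y+60,x:x+60],None,fx=6.6,fy=6.6,interpolation=cv2.INTER_CUBIC) for n,x,y in(("top",135,180),("side",155,215))]
cv2.imwrite("pics/g4.png",cv2.cvtColor(np.hstack(a),cv2.COLOR_RGB2BGR))
E
```

```text
8.5667 q [ 0.6994 -0.1657 -0.6526  0.6616 -0.4436  0.7639] p [0.4785 0.2368 0.1482] F [-0.2699  1.016  -0.7873] M [ 0.085   0.655  -0.0159] w 0.013968031842086401
[[ 0.1601  0.8132  0.5595]
 [ 0.9871 -0.1324 -0.0901]
 [ 0.0008  0.5667 -0.8239]]
dp tool [-0.0001 -0.0015  0.011 ]
```

View pics/g4.png

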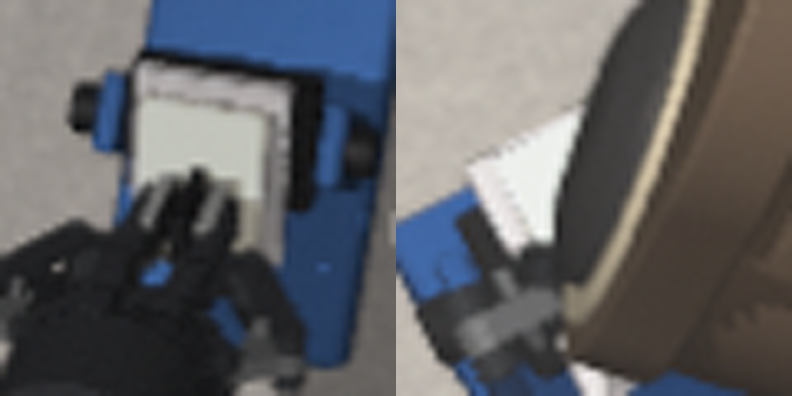

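The top crop shows the slide (about (200,145)) over the face, nearer its left edge. The side crop shows the slide's upper-left corner at about (480,165), near the face's corner. I'll get numbers for this.

```bash
cat > m2.py <<'E'
from h import *
import pickle,sys
np.set_printoptions(precision=1,suppress=True)
fn=sys.argv[1];zf=float(sys.argv[2])
d=pickle.load(open(fn,"rb"));d0=pickle.load(open("c0.pkl","rb"));s=observe();Rm=R.from_rotvec(s["tool_rot"]).as_matrix();p=s["ee_pos"]
tl=lambda c,q,z:((onplane(c,q,p+Rm[:,2]*z,Rm[:,2])-p)@Rm*1e3)[:,:2]
Q={"top":quad(d0["top"],np.array((255,305))/1.55),"side":quad(d0["side"],np.array((285,375))/1.55,thr=158)}
S=6
for n in d:
    c=d[n];F=tl(c,Q[n],zf);print(n,"face corners",F.tolist(),"centre",F.mean(0))
    x0,y0=(135,180) if n=="top" else (155,215)
    g=cv2.resize(c["frame"][y0:y0+60,x0:x0+60],None,fx=S,fy=S,interpolation=cv2.INTER_CUBIC).astype(int)
    print("slide rgb",c["frame"][(200,243)[n=="side"],(160,172)[n=="side"]])
    m=(g[...,0]-g[...,1]<2.5)&(g[...,0]>(130 if n=="top" else 195));k=blob(c,((160-x0)*S,(200-y0)*S) if n=="top" else ((172-x0)*S,(243-y0)*S),m)
    X=tl(c,(k.reshape(-1,2)+.5)/S-.5+[x0,y0],.0039)
    for nm,ax,sg,lim in(("left x+",0,1,25),("right x-",0,-1,25),("up y+",1,1,38)):
        o=X[:,1-ax];e=sg*X[:,ax];lo=(o>10)&(o<34) if ax==0 else abs(o)<20
        b=[(o[lo&(o>=a)&(o<a+3)].mean(),sg*e[lo&(o>=a)&(o<a+3)].max()) for a in range(-21,36,3) if (lo&(o>=a)&(o<a+3)).any()]
        print(nm,np.array(b).T)
E
python3 m2.py c2.pkl .021
```

```text
top face corners [[-29.88644849972581, 41.026680469454405], [-31.008378882548804, -44.305552469636595], [29.691344768061615, -43.78302327465515], [28.005452865960347, 40.267378853371824]] centre [-0.8 -1.7]
slide rgb [194 196 187]
left x+ [[10.7 13.4 16.6 19.5 22.4 25.5 28.4 31.5 33.5]
 [24.8 24.9 25.  25.1 25.2 25.2 23.1 23.3 24.6]]
right x- [[ 10.7  13.4  16.6  19.5  22.4  25.5  28.4  31.5  33.5]
 [-26.3 -26.3 -26.2 -26.  -26.6 -27.3 -26.4 -25.7 -26.1]]
up y+ [[-18.9 -16.5 -13.4 -10.5  -7.4  -4.5  -1.4   1.5   4.2   7.3  10.3  13.4
   16.5  18.9]
 [ 40.   39.6  39.8  38.5  40.4  40.8  40.3  39.7  38.9  39.6  40.5  40.4
   39.8  39.2]]
side face corners [[-29.523088833043936, -42.68493272524485], [29.693845854008465, -43.21328564748937], [30.129425341963387, 42.097823412865964], [-29.735924317988033, 41.667195725887645]] centre [ 0.1 -0.5]
slide rgb [237 240 239]
left x+ [[11.1 13.6 16.5 19.6 22.6 25.7 28.3 31.5 33.5]
 [22.9 25.1 25.  24.8 25.2 25.7 25.4 25.3 25.4]]
right x- [[11.1 13.6 16.5 19.6 22.6 25.7 28.3 31.5 33.5]
 [18.8 17.3 15.8 13.8 10.3  8.   4.7  1.2  0.6]]
up y+ [[-3.8 -1.5  1.3  4.6  7.7 10.4 13.7 16.6 19. ]
 [40.  40.2 40.4 40.6 40.2 40.4 40.5 40.1 40.6]]
```

>>> {"api": "jog_arm", "payload": {"series": [{"dp": [0, -0.0018, 0.004], "rot": [0, 0, 0], "claw": 1}, {"dp": [0, 0, 0.003], "rot": [0, 0, 0], "claw": 1}, {"dp": [0, 0, 0.001], "rot": [0, 0, 0], "claw": 1}, {"dp": [0, 0, 0], "rot": [0, 0, 0], "claw": 1}, {"dp": [0, 0, 0], "rot": [0, 0, 0], "claw": 1}]}}

```text
time: 9.08
ee_pos: [0.4809, 0.2361, 0.1394]
tool_rot: [2.005, 1.707, 0.53]
wrist_force: [-0.8, -1.1, -1.1]
grip_width: 0.014
```

```bash
cat > fz.py <<'E'
from h import *
np.set_printoptions(precision=3,suppress=True)
C0=np.array([.489,.235,.130]);L=[]
for i in range(6):
    s=observe();Rm=R.from_rotvec(s["tool_rot"]).as_matrix();L.append(np.r_[s["wrist_force"]@Rm,s["torque"]@Rm,(s["ee_pos"]-C0)@Rm*1e3]);imaging.camera("side")
L=np.array(L);print(s["time"],"F",L[:,:3].mean(0),"M",L[:,3:6].mean(0),"pos mm",L[:,6:].mean(0),"std",L[:,:3].std(0),"tilt",np.degrees(np.arccos(-Rm[2,2])))
E
python3 fz.py
```

```text
9.3333 F [-0.4   -0.668  0.689] M [ 0.633  0.007 -0.01 ] pos mm [ -0.193  -1.244 -12.494] std [0.432 0.42  0.422] tilt 34.50449755289434
```

>>> {"api": "jog_arm", "payload": {"series": [{"dp": [0, 0, 0.001], "rot": [0, 0, 0], "claw": 1}, {"dp": [0, 0, 0.001], "rot": [0, 0, 0], "claw": 1}, {"dp": [0, 0, 0.001], "rot": [0, 0, 0], "claw": 1}, {"dp": [0, 0, 0], "rot": [0, 0, 0], "claw": 1}, {"dp": [0, 0, 0], "rot": [0, 0, 0], "claw": 1}]}}

```text
time: 9.8
ee_pos: [0.4826, 0.2358, 0.1371]
tool_rot: [2.005, 1.707, 0.53]
wrist_force: [-2.2, -0.2, -0.0]
grip_width: 0.014
```

```bash
python3 fz.py
```

```text
10.05 F [-0.101 -1.425 -1.483] M [ 0.825  0.004 -0.018] pos mm [-0.203 -1.344 -9.48 ] std [0.431 0.308 0.679] tilt 34.492831971558644
```

>>> {"api": "jog_arm", "payload": {"series": [{"dp": [0, 0, 0.001], "rot": [0, 0, 0], "claw": 1}, {"dp": [0, 0, 0.001], "rot": [0, 0, 0], "claw": 1}, {"dp": [0, 0, 0], "rot": [0, 0, 0], "claw": 1}, {"dp": [0, 0, 0], "rot": [0, 0, 0], "claw": 1}]}}

```text
time: 10.43
ee_pos: [0.4837, 0.2357, 0.1355]
tool_rot: [2.005, 1.707, 0.53]
wrist_force: [-4.8, 1.1, 2.7]
grip_width: 0.014
```

```bash
python3 fz.py
```

```text
10.6833 F [-0.128 -2.776 -4.417] M [ 0.969 -0.053 -0.025] pos mm [-0.186 -1.274 -7.5  ] std [0.222 0.436 0.366] tilt 34.49959229565035
```

>>> {"api": "jog_arm", "payload": {"series": [{"dp": [0, 0, 0], "rot": [-0.5, 0, 0], "claw": 1}, {"dp": [0, 0, 0], "rot": [-0.5, 0, 0], "claw": 1}, {"dp": [0, 0, 0], "rot": [0, 0, 0], "claw": 1}, {"dp": [0, 0, 0], "rot": [0, 0, 0], "claw": 1}]}}

```text
time: 11.07
ee_pos: [0.484, 0.2357, 0.1358]
tool_rot: [1.993, 1.696, 0.544]
wrist_force: [-2.7, -0.7, 2.6]
grip_width: 0.0138
```

```bash
python3 fz.py
```

```text
11.3167 F [-0.875 -0.162 -4.478] M [ 0.58  -0.105 -0.   ] pos mm [-0.148 -0.742 -7.612] std [0.5   0.275 0.447] tilt 35.53274009377991
```

>>> {"api": "jog_arm", "payload": {"series": [{"dp": [0, 0, 0.001], "rot": [0, 0, 0], "claw": 1}, {"dp": [0, 0, 0.001], "rot": [0, 0, 0], "claw": 1}, {"dp": [0, 0, 0.001], "rot": [0, 0, 0], "claw": 1}, {"dp": [0, 0, 0.001], "rot": [0, 0, 0], "claw": 1}, {"dp": [0, 0, 0], "rot": [0, 0, 0], "claw": 1}, {"dp": [0, 0, 0], "rot": [0, 0, 0], "claw": 1}]}}

```text
time: 11.87
ee_pos: [0.4863, 0.2353, 0.1325]
tool_rot: [1.993, 1.696, 0.544]
wrist_force: [-6.0, 0.4, 5.8]
grip_width: 0.0138
```

```bash
python3 fz.py; python3 - <<'E'
from h import *
import pickle
d={n:cam(n) for n in("top","side")};pickle.dump(d,open("c3.pkl","wb"))
a=[cv2.resize(d[n]["frame"][y:y+60,x:x+60],None,fx=6.6,fy=6.6,interpolation=cv2.INTER_CUBIC) for n,x,y in(("top",135,180),("side",155,215))]
cv2.imwrite("pics/g5.png",cv2.cvtColor(np.hstack(a),cv2.COLOR_RGB2BGR))
E
python3 m2.py c3.pkl .0099
```

```text
12.1167 F [-0.637 -0.569 -8.585] M [ 0.559 -0.254 -0.006] pos mm [-0.11  -0.74  -3.686] std [0.417 0.524 0.293] tilt 35.536375026517305
top face corners [[-28.38867828032648, 39.31754047326597], [-29.219270357031974, -47.657053377387676], [31.960548040269412, -47.14465077452484], [29.875324780662872, 38.52930386975706]] centre [ 1.1 -4.2]
slide rgb [193 195 185]
left x+ [[10.9 13.7 16.3 19.5 22.6 25.4 28.5 31.7 33.5]
 [24.  24.1 24.2 24.3 24.3 24.9 25.  24.2 24.2]]
right x- [[ 10.9  13.7  16.3  19.5  22.6  25.4  28.5  31.7  33.5]
 [-25.7 -28.2 -28.6 -27.5 -26.9 -27.1 -27.4 -27.3 -27.2]]
up y+ [[-18.8 -16.7 -13.6 -10.5  -7.5  -4.5  -1.5   1.5   4.5   7.5  10.5  13.6
   16.4  19. ]
 [ 38.4  38.4  39.7  39.6  39.2  38.8  38.   39.3  39.3  39.1  38.5  37.5
   40.   39.6]]
side face corners [[-30.294512885533496, -41.382899827920944], [29.470855009005067, -41.9052391458341], [30.021792397125665, 44.215215196012274], [-30.28563945867907, 43.76357878069341]] centre [-0.3  1.2]
slide rgb [236 239 233]
left x+ [[10.9 13.5 16.5 19.6 22.6 25.6 28.6 31.4 33.5]
 [25.  25.3 25.5 25.3 25.2 25.3 24.8 24.9 24.6]]
right x- [[10.9 13.5 16.5 19.6 22.6 25.6 28.6 31.4 33.5]
 [18.  16.3 13.2 11.2  7.8  3.5 -0.4 -6.5 -7.5]]
up y+ [[-13.2 -10.5  -7.4  -4.4  -1.4   1.7   4.3   7.3  10.6  13.4  16.6  19. ]
 [ 40.2  40.5  40.6  40.4  40.6  41.   40.5  39.7  39.9  40.   40.2  41. ]]
```

View pics/g5.png

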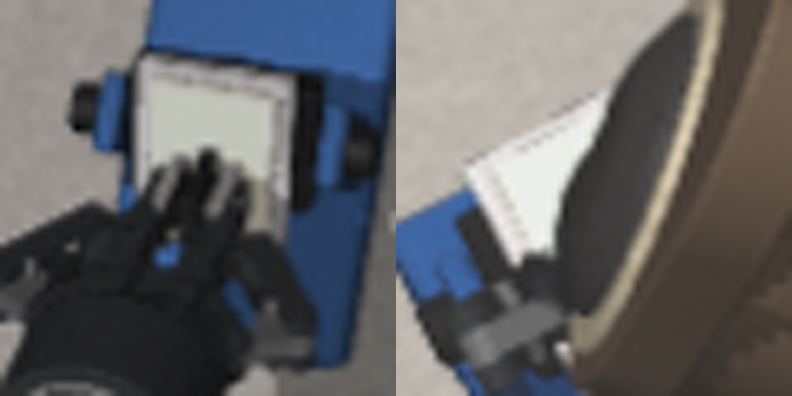

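The top crop shows the slide inside the face with near-equal side margins (left about x 137–150, right about 275–293). The side crop agrees at the upper-left corner. I'll recompute the face at its unsunk plane.

```bash
python3 m2.py c3.pkl .0047 | grep centre; python3 - <<'E'
from h import *
import pickle
np.set_printoptions(precision=1,suppress=True)
# pressed picture alone: face outline vs slide top outline in the side view, one profile across each edge
d=pickle.load(open("c3.pkl","rb"));s=observe();Rm=R.from_rotvec(s["tool_rot"]).as_matrix();p=s["ee_pos"]
for n in d:
    c=d[n];f=c["frame"].astype(np.float32)
    def prof(pts,z):
        u=proj(c,p+np.array(pts)@Rm.T).astype(np.float32)
        return cv2.remap(f,u[:,0].reshape(1,-1),u[:,1].reshape(1,-1),cv2.INTER_LINEAR)[0].astype(int)
    for nm,g in(("up",lambda t:[[x,t,.0069] for x in(.015,)]),("left",lambda t:[[t,.022,.0069]]),("right",lambda t:[[-t,.022,.0069]])):
        r=np.arange(.032,.050,.001) if nm=="up" else np.arange(.018,.036,.001)
        P=sum((g(t) for t in r),[]);v=prof(P,0);print(n,nm,(r*1e3).astype(int).tolist(),"R",v[:,0].tolist(),"R-B",(v[:,0]-v[:,2]).tolist(),"R-G",(v[:,0]-v[:,1]).tolist())
E
```

```text
top face corners [[-29.360729437151463, 42.831996118599065], [-30.186713582536196, -43.66008294970334], [30.65369343666823, -43.15052303709579], [28.580038509866952, 42.0481324681141]] centre [-0.1 -0.5]
side face corners [[-29.408544382195835, -40.74652610018411], [29.955114442386137, -41.265354548023225], [30.50234874034627, 44.27624670822093], [-29.399730597508345, 43.82764593797128]] centre [0.4 1.5]
top up [32, 33, 34, 35, 36, 37, 38, 39, 40, 41, 42, 43, 44, 45, 46, 47, 48, 49] R [191, 190, 188, 182, 175, 168, 164, 161, 158, 158, 161, 163, 158, 139, 122, 105, 87, 67] R-B [9, 10, 11, 12, 12, 13, 12, 10, 7, 6, 5, 4, 4, 4, 4, 3, -2, -7] R-G [-1, 0, 0, 2, 3, 4, 4, 4, 4, 4, 4, 4, 4, 4, 4, 3, 1, -1]
top left [18, 19, 20, 21, 22, 23, 24, 25, 26, 27, 28, 29, 30, 31, 32, 33, 34, 35] R [193, 193, 193, 192, 192, 191, 188, 184, 180, 179, 177, 161, 132, 103, 74, 45, 23, 26] R-B [9, 9, 9, 8, 7, 6, 7, 6, 5, 5, 4, 3, 3, 2, -3, -10, -16, -27] R-G [-3, -3, -3, -3, -2, -2, 1, 2, 3, 4, 4, 4, 3, 2, 0, -4, -6, -11]
top right [18, 19, 20, 21, 22, 23, 24, 25, 26, 27, 28, 29, 30, 31, 32, 33, 34, 35] R [
[... 405 characters left out ...]
 3, 4, 3, 4, 5, 5, 6, 8, 12, 15, 15, 15, 14] R-G [-3, -3, -3, -2, -2, -2, -1, -1, 2, 4, 4, 4, 4, 6, 6, 6, 6, 6]
side left [18, 19, 20, 21, 22, 23, 24, 25, 26, 27, 28, 29, 30, 31, 32, 33, 34, 35] R [235, 235, 235, 235, 234, 229, 220, 218, 218, 225, 230, 226, 214, 185, 137, 88, 66, 55] R-B [3, 3, 2, 2, 3, 6, 8, 9, 10, 8, 6, 6, 7, 7, 5, 3, 1, 1] R-G [-3, -3, -3, -3, -2, -1, -1, 2, 6, 5, 4, 5, 6, 5, 4, 2, 1, 1]
side right [18, 19, 20, 21, 22, 23, 24, 25, 26, 27, 28, 29, 30, 31, 32, 33, 34, 35] R [67, 67, 67, 67, 68, 70, 72, 74, 77, 81, 85, 88, 91, 113, 133, 153, 178, 199] R-B [3, 3, 3, 2, 2, 3, 3, 3, 3, 4, 5, 5, 6, 14, 23, 29, 34, 39] R-G [2, 2, 2, 2, 2, 2, 2, 2, 2, 2, 3, 3, 3, 5, 8, 10, 12, 14]
```

Visually it is centred to about 1 mm: the up gap is 5.1 mm (nominal 5) and the side gaps are 6.2 and 5.9 mm (nominal 6). The moment My puts the pressure towards the −x edge, so I'll trim the roll slightly.

>>> {"api": "jog_arm", "payload": {"series": [{"dp": [0, 0, 0.0005], "rot": [0, -0.25, 0], "claw": 1}, {"dp": [0, 0, 0], "rot": [0, -0.25, 0], "claw": 1}, {"dp": [0, 0, 0], "rot": [0, 0, 0], "claw": 1}, {"dp": [0, 0, 0], "rot": [0, 0, 0], "claw": 1}]}}

```text
time: 12.6
ee_pos: [0.4865, 0.2351, 0.1322]
tool_rot: [1.992, 1.691, 0.534]
wrist_force: [-5.1, -1.0, 6.6]
grip_width: 0.0142
```

```bash
python3 fz.py
```

```text
12.85 F [-2.122 -0.379 -8.628] M [ 0.55  -0.352 -0.008] pos mm [-0.276 -0.741 -3.191] std [0.256 0.47  0.422] tilt 35.539713714390004
```

>>> {"api": "jog_arm", "payload": {"series": [{"dp": [-0.0002, 0, 0.0007], "rot": [0, -0.1, 0], "claw": 1}, {"dp": [0, 0, 0], "rot": [0, 0, 0], "claw": 1}, {"dp": [0, 0, 0], "rot": [0, 0, 0], "claw": 1}, {"dp": [0, 0, 0], "rot": [0, 0, 0], "claw": 1}]}}

```text
time: 13.23
ee_pos: [0.4869, 0.2351, 0.1317]
tool_rot: [1.992, 1.69, 0.533]
wrist_force: [-6.6, -1.3, 7.6]
grip_width: 0.014
```

```bash
python3 fz.py; python3 - <<'E'
from h import *
import pickle
d={n:cam(n) for n in("top","side")};pickle.dump(d,open("c4.pkl","wb"))
a=[cv2.resize(d[n]["frame"][y:y+110,x:x+110],None,fx=3.6,fy=3.6,interpolation=cv2.INTER_CUBIC) for n,x,y in(("top",125,150),("side",130,185))]
cv2.imwrite("pics/g6.png",cv2.cvtColor(np.hstack(a),cv2.COLOR_RGB2BGR))
E
python3 m2.py c4.pkl .004
```

```text
13.4833 F [-1.711 -0.64  -9.408] M [ 0.619 -0.23   0.007] pos mm [-0.298 -0.729 -2.587] std [0.697 0.292 0.315] tilt 35.5416428643293
top face corners [[-29.130434118494822, 42.757277124932486], [-29.94909374217769, -43.73806381067594], [31.061964707189656, -43.70794583562813], [28.972413178080117, 41.571812452234965]] centre [ 0.2 -0.8]
slide rgb [193 196 185]
left x+ [[10.7 13.5 16.5 19.5 22.5 25.4 28.4 31.5 33.5]
 [25.1 25.1 24.8 24.9 24.9 24.5 24.2 24.3 24.3]]
right x- [[ 10.7  13.5  16.5  19.5  22.5  25.4  28.4  31.5  33.5]
 [-27.1 -27.  -26.8 -26.7 -26.9 -26.8 -26.6 -26.5 -26.3]]
up y+ [[-18.9 -16.6 -13.5 -10.5  -7.5  -4.4  -1.5   1.5   4.5   7.5  10.5  13.5
   16.5  19. ]
 [ 39.1  39.4  39.4  38.9  38.3  38.5  39.3  39.6  39.2  39.2  38.9  39.3
   39.2  39.3]]
side face corners [[-29.21730228268563, -40.74421378848608], [30.102575143534636, -41.332136371949034], [30.63975769538684, 44.292799343912115], [-29.218770217160483, 43.84458243949858]] centre [0.6 1.5]
slide rgb [236 238 233]
left x+ [[11.1 13.6 16.5 19.5 22.5 25.5 28.5 31.5 33.6]
 [25.1 25.5 25.3 24.9 24.9 24.8 25.  25.  25.1]]
right x- [[11.1 13.6 16.5 19.5 22.5 25.5 28.5 31.5 33.6]
 [19.7 17.8 15.1 12.7  9.7  5.5  1.7 -1.9 -2.4]]
up y+ [[-9.3 -7.4 -4.6 -1.6  1.6  4.5  7.4 10.5 13.7 16.6 19. ]
 [40.1 40.6 40.8 41.  40.5 40.4 39.8 39.8 40.2 40.2 41. ]]
```

View pics/g6.png

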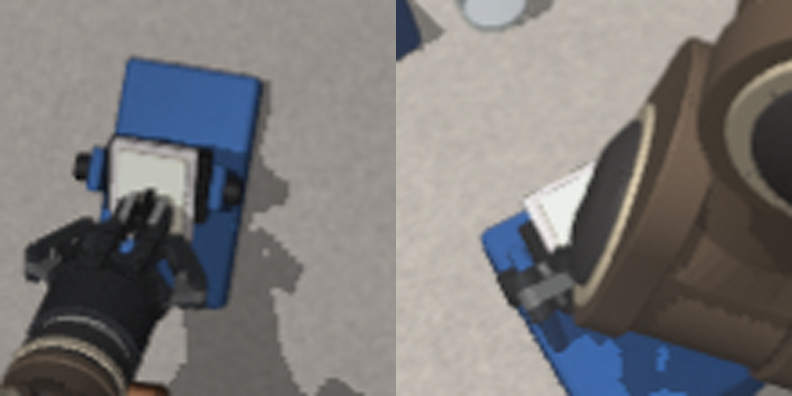

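Last picture: the slide sits inside the face at about (152,175) in the top crop, with even margins, and is still gripped. The push is about 10.1 N with the pressure centre near the middle, so I'm handing in.

```bash
python3 -c "
from workcell import order,observe
print(order.hand_in());print(observe()['time'])"
```

```text
the job is handed in; nothing more can be done
None
the job is handed in; nothing more can be done
```

I gripped the slide by its stud, lifted it out of the tray and pressed it onto the blue head's measuring face. I handed the job in at about 13.6 s, with the arm still gripping and pushing. `order.hand_in()` gave no verdict.

**Last checks**
- **Push:** about 10.1 N along the face normal, after subtracting the free reading. The face had sunk about 6–7 mm, so it was not bottomed.
- **Flushness:** this was judged from forces and moments only. They put the pressure within about 3 mm of the middle in both directions, after a roll trim of about 0.6°. That figure relies on a lever arm of about 0.17 m to the force sensor, which I inferred rather than knew.
- **Centring up the slope:** the gap at the upper edge measured 5.1 mm before the last trims, against 5 mm nominal.
- **Centring sideways:** before the last trims the margins were 6.2 and 5.9 mm, against 6 mm nominal. Afterwards the slide read about 1 mm off centre; I left it there.
- **Squareness:** no skew beyond about 1° was measurable.

**Readings that disagreed**
- **Tilt:** the cameras put the face at 34.55°, but the tool ended at 35.5°. I turned it that extra degree to take out a side force along the slope. I took the plate to be flush by swivelling on the stud, but did not measure that.
- **Side force:** about 1.3 N of sideways force across the face remained at hand-in.
- **Grip opening:** it read 14 mm on the 16 mm stud; the slide did not slip.

The camera pictures showed no vial, beaker or bottle disturbed. The head's slope was not measured again after pressing.

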